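# Find the shutoff's hidden notch and lock the knob down

## Robot

A 6-joint arm with a two-finger parallel gripper is mounted at the origin on the work surface. World frame = base frame: x ahead of the robot, y to its left, z up, the work surface at z = 0. Lengths are in m, angles in degrees, forces in N, time in s.
With the tool pointing down it reaches from about 0.25 to 0.725 m from the base axis. Payload 9.7 kg.
Tool frame: the origin (TCP) lies midway between the tips of the shut fingers; the grasp point (between the pads) lies 19 mm behind it (bot.grasp_offset is the distance from the TCP to the grasp point, in m); z points along the fingers, x is the direction in which the jaws open and shut, and the axes are right-handed (so a half turn about z gives the same grasp; the last joint's range is limited). The gripper opens to 85 mm and grips with 20 to 120 N. Pads are 22 mm wide; open, the fingers measure 114 mm over their backs; the gripper's body (76 mm by 85 mm) begins 54 mm behind the grasp point. The pads swing forward as they close: fully open they stand 13 mm farther back than shut.
Start: joints at [-70.588, 4.979, 10.078, 95.1, 0, 90], TCP at [0.183, -0.519, 0.231] pointing down, gripper open.
Joint ranges: [-179.16, 179.16], [-48.56, 103.87], [-65.8, 70.77], [-126.05, 130.52], [-82.76, 87.17], [-180, 180]. Speed limits (degrees/s): [127.2, 127.2, 147.25, 180, 180, 180].

## Interface

Orientations are given as [roll, pitch, yaw] about the fixed x, y, z axes, in that order (R = Rz(yaw) Ry(pitch) Rx(roll)).
In Python, from workcell import bot gives the robot as it stands.
- The arm moves only by the tool send_rows, never from a script. Its argument "targets" is a list of rows, each a list of 5 numbers: the closure, from 0 (fully open) to 1 (shut), then the shift along the world's x, y, z in mm, then the turn about the world's z in degrees. A call has 1 to 10 rows; each row is the pose to reach, as a shift and turn from the pose commanded when the call began; what a row does not reach only later rows make up. A row lasts 1/8 s, in which the tool goes at most 62.5 mm and 10.7 degrees, less where a joint would pass 70% of its speed; a pose out of reach is approached as far as the arm can. A call with a gripper value outside its range is refused whole. The fingers move at their own pace and stop on an object; "squeeze" is the grip in N (left out, the last holds). Time passes only in rows, so rows that repeat a pose let the fingers close. It gives the time, the measured TCP pose, the force and the opening at its end, in the units of the state.
- bot.get_obs(): the state, without advancing time (a new reading comes with each control period).
- bot.camera(name): name is "side" or "top" or "wrist"; returns a dict with "pixels" (420x560x3 uint8, red, green, blue), "intrinsics" (3x3 intrinsics, pixels), "view" (4x4, takes a point from world to camera coordinates); the wrist camera has in their place "mount" (4x4, takes a point from camera to tool coordinates, whose origin is the TCP and whose axes are the tool frame's). Camera axes: x right, y down, z forward; pixel columns grow to the right and rows downward; lengths in m; the calibration is good to about 2 mm. A picture is of the moment at which its call begins: read the wrist's pose just before it. There is no depth.
- bot.job_done(): hands the job in, once; it reports no verdict.
The state is a dict: "time": time; "q": joint angles; "qd": joint speeds; "joint_efforts": joint torques, N m; "ee_pos": TCP position; "tcp_rot": TCP orientation; "wrist_force": force on the tool from outside, world axes, zero at the start; "torque": the same for the moment, N m; "opening": finger opening in m.
Only numpy, scipy, OpenCV 4.12 (cv2) and the standard library are available. Lean on these libraries where they do the work, as an engineer would, in place of code of your own. Each camera call takes 0.05 s, during which the arm holds its last target.

## Task

Between the two inlet valves, turn the black shutoff knob clockwise until you feel the turning torque dip: that is its hidden notch. There, push the knob straight down fully home so that it locks, and let go of it. Do not force it down anywhere else, and leave the things on the rubber mat where they are.

Things in the scene. Friction and masses are not known exactly. Their poses are not given: they have to be found in the camera images.
- manifold: Fixed pipe manifold on a steel base plate 100 x 360 x 8 mm. Origin: centre of the plate's underside, on the knob's axis; z up, y along the copper pipe. At its centre the round brass shutoff housing, 80 mm across, top 80 mm above the origin, with the knob on it. Two inlet valves with cross handles (56 mm across, top 71 mm up) at y = +135 and -135 mm, fixed.
- knob_grip (a point): Point on the knob's vertical axis in its grip bar, 122.5 mm above the manifold's origin when up; moves with it; x along the bar, z up. Black plastic knob: upright flat bar 46 mm long, 14 mm thick, from 24 mm below to 16 mm above this point, on a skirt disc 40 mm wide, 6 thick (top 24 mm below this point). Up, the skirt is 12.5 mm above the housing's top; fully home it all but touches it.
- shutoff_turn (a joint): Turn of the knob, rad: grows clockwise seen from above; 0 with the bar at right angles to the pipe (along the manifold's x); stops at 0 and 1.9. Starts at 0 to 0.25. Turning it takes about 0.1 N m; it stays where it is left. The unseen notch lies somewhere between 0.55 and 1.35. The knob may be turned back and forth.
- housing_top (a point): Centre of the housing's flat top, 80 mm above the manifold's origin. Inside is the hidden notch. In the 0.18 rad before it the felt torque falls by about 0.25 N m (the knob pulls ahead by itself); just past it the torque jumps to 0.25 to 0.6 N m above the usual, then falls back within 0.18 rad. Let go within about 0.1 rad of the notch, the knob draws itself in.
- shutoff_press (a joint): How far the knob is pushed down, m: 0 up, 0.012 fully home (a stop). About 3 N of sliding friction, no return spring: home, it stays down. More than about 0.1 rad from the notch a key inside meets a sprung collar at 0.002 and the knob resists, springing back part way; at the notch the key enters the collar's slot and the knob goes down to 0.012 with 3 to 5 N.
- collar (a joint): How far the sprung collar hidden in the housing is pressed down by the key when the knob is pushed away from the notch, m: 0 unloaded, about 5 N per mm. More than 0.004 (20 N) damages it.
- funnel: Orange plastic funnel standing mouth down on the mat, 96 mm across, 97 mm tall; origin at the centre of its underside. Leave alone.
- sink_guard: Steel mesh sink guard, 76 mm across, 16 mm tall; origin at the centre of its underside. Leave alone.
- scrub_brush: Green scrub brush lying bristles down, 150 x 45 x 34 mm; origin at the centre of its underside. Leave alone.
- dispenser: White flip-cap dispenser bottle, 56 mm across, 138 mm tall; origin at the centre of its underside. Leave alone.

How it is judged:
By the outcome, as a careful person would: the job done as asked, in the order asked, and still so for the second after the job is handed in, with the robot touching nothing.
It also fails if it takes over 64 s, if anything falls off the work surface, if the arm or the gripper's body presses on something with over 40 N, if the wrist force passes 120 N, or if a joint passes its speed limit or range.

## Working session

There is one attempt and no reset: what is moved stays moved. The work goes in short steps, Python scripts to look and compute and a tool call to move; the robot and the scene stay as the last step left them, time stands still between calls to the robot, and variables do not carry over. Pictures are saved under pics/ and viewed, and the job is handed in when it is done.

Besides the shell and the picture viewer there is one more tool, called after ">>>" in YAML: its name, and indented under it one key for each argument. send_rows: Moves the arm, as the interface text tells. Its arguments: {"type":"object","properties":{"targets":{"type":"array","items":{"type":"array","items":{"type":"number"}}},"squeeze":{"type":"number"}},"required":["targets"]}

```bash
mkdir -p pics; ls
python3 - <<'E'
from workcell import bot
import cv2,numpy as np
o=bot.get_obs();print(o)
for n in("top","side","wrist"):
    c=bot.camera(n);cv2.imwrite(f"pics/{n}0.png",c["pixels"][:,:,::-1])
    np.savez(f"{n}0.npz",**{k:v for k,v in c.items()})
    print(n,c["intrinsics"],c.get("view",c.get("mount")))
E
```

```text
pics
{'time': 0.0, 'q': array([-7.05868525e+01,  5.01071359e+00,  1.00335723e+01,  9.50984739e+01,
       -1.31340485e-03,  9.00013010e+01]), 'qd': array([ 0.028511  ,  0.03491631,  0.05075831, -0.03409086, -0.08639009,
       -0.04382419]), 'joint_efforts': array([ 6.90247271e-04, -5.20397723e+01,  4.64793169e+01,  1.65700726e-02,
        1.02415851e-05,  1.30450258e-05]), 'ee_pos': array([ 0.18272601, -0.51851849,  0.23057887]), 'tcp_rot': array([ 1.79998685e+02,  7.56151926e-02, -7.05881535e+01]), 'wrist_force': array([0.4508204 , 0.33316227, 0.80637693]), 'torque': array([-0.00703617, -0.00605509, -0.03801339]), 'opening': 0.08525642202664077}
top [[379.72469452   0.         282.16205577]
 [  0.         379.72469452 212.30059021]
 [  0.           0.           1.        ]] [[ 0.00803204 -0.99989692  0.0119013  -0.00188337]
 [-0.98356287 -0.0100467  -0.18028627  0.63839217]
 [ 0.18038726 -0.01025761 -0.98354218  0.85792877]
 [ 0.          0.          0.          1.        ]]
side [[451.72342807   0.         274.12562193]
 [  0.         451.72342807 213.43452004]
 [  0.           0.           1.        ]] [[-0.85323777 -0.5215198  -0.00154749  0.53617235]
 [-0.40558094  0.66541436 -0.62668001  0.30529309]
 [ 0.32785576 -0.53407942 -0.77927516  0.72023031]
 [ 0.          0.          0.          1.        ]]
wrist [[318.78973807   0.         279.76171394]
 [  0.         318.78973807 215.22672734]
 [  0.           0.           1.        ]] [[ 9.99997340e-01  2.26220679e-03 -4.50666629e-04 -2.73917061e-04]
 [-1.99293460e-03  9.45711927e-01  3.24999967e-01 -8.38704846e-02]
 [ 1.16141794e-03 -3.24998204e-01  9.45713920e-01 -1.42966672e-01]
 [ 0.00000000e+00  0.00000000e+00  0.00000000e+00  1.00000000e+00]]
```

View pics/top0.png

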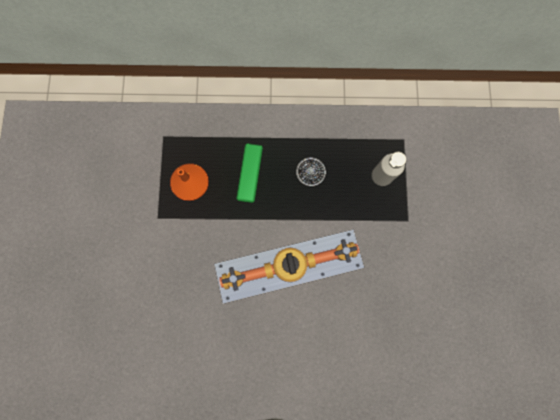

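View pics/side0.png

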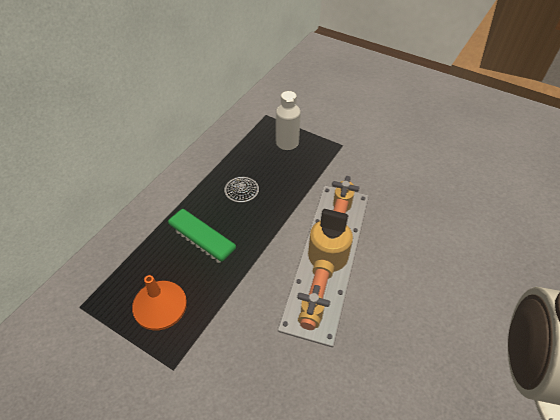

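The top view shows the manifold: knob about (290,265), valves about (233,279) and (346,250). The mat objects are in front of it at rows 140-200. Next I measure the plate and the knob.

```bash
cat > h.py <<'E'
import numpy as np,cv2
def ray(c,uv,z):
    K=c["intrinsics"];V=c["view"];R=V[:3,:3];t=V[:3,3]
    C=-R.T@t; d=R.T@np.linalg.inv(K)@np.array([uv[0],uv[1],1.])
    return C+d*(z-C[2])/d[2]
def proj(c,p):
    q=c["view"][:3,:3]@p+c["view"][:3,3];q=c["intrinsics"]@q;return q[:2]/q[2]
E
python3 - <<'E'
from h import *
c=np.load("top0.npz");im=c["pixels"];hsv=cv2.cvtColor(im,cv2.COLOR_RGB2HSV)
print(im[240,330],im[290,240],im[330,300])
roi=np.zeros(im.shape[:2],np.uint8);roi[225:310,205:375]=1
h,s,v=cv2.split(hsv)
m=(((im[:,:,2].astype(int)-im[:,:,0])>12)&(v>120)&(roi>0)).astype(np.uint8)
ys,xs=np.nonzero(m)
hull=np.stack([xs,ys],1).astype(np.float32)
r=cv2.minAreaRect(hull);b=cv2.boxPoints(r);print(r)
w=np.array([ray(c,p,0.008) for p in b]);print(w,w.mean(0))
for i in range(4):print(np.linalg.norm(w[i]-w[(i+1)%4]))
for lo,hi in (((272,248),(310,284)),):
    sub=im[lo[1]:hi[1],lo[0]:hi[0]]
big=cv2.resize(im[235:295,210:370],None,fx=5,fy=5,interpolation=cv2.INTER_CUBIC);cv2.imwrite("pics/z.png",big[:,:,::-1])
s=np.load("side0.npz")["pixels"];cv2.imwrite("pics/zs.png",cv2.resize(s[170:350,260:390],None,fx=4,fy=4,interpolation=cv2.INTER_CUBIC)[:600,:,::-1])
E
```

```text
[173 181 187] [170 176 187] [136 130 124]
((288.35296630859375, 265.91180419921875), (39.29076385498047, 143.82362365722656), 75.96376037597656)
[[ 0.51481806  0.17174477  0.008     ]
 [ 0.60537172 -0.17712739  0.008     ]
 [ 0.51001287 -0.19840412  0.008     ]
 [ 0.42296842  0.14486184  0.008     ]] [ 0.51329277 -0.01473122  0.008     ]
0.360432724430789
0.09770368059065673
0.35413028402442115
0.09570291807238229
```

View pics/z.png

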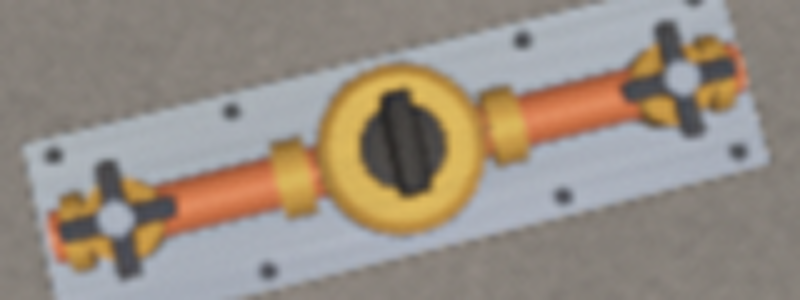

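View pics/zs.png

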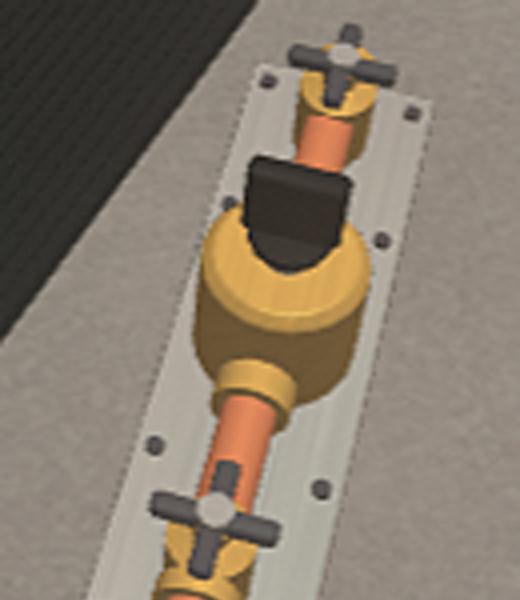

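Run:
```python
from h import *
c=np.load("top0.npz");im=c["pixels"]
f=lambda u,v:((u+.5)/5-.5+210,(v+.5)/5-.5+235)
a=ray(c,f(683,77),.071);b=ray(c,f(117,217),.071);print(a,b,(a+b)/2,np.linalg.norm(a-b),np.degrees(np.arctan2(a[0]-b[0],b[1]-a[1])))
h,s,v=cv2.split(cv2.cvtColor(im,cv2.COLOR_RGB2HSV))
g=lambda z,u,v:ray(c,f(u,v),z)
p=g(.1385,397,95);q=g(.1385,412,188);print("bar",p,q,np.linalg.norm(p-q),np.degrees(np.arctan2((p-q)[1],(p-q)[0])))
# housing top circle
l=g(.08,319,150);r=g(.08,481,150);t=g(.08,400,66);print("housing",l,r,t)
# side view: same
s=np.load("side0.npz");
F=lambda u,v:((u+.5)/4-.5+260,(v+.5)/4-.5+170)
a=ray(s,F(343,55),.071);b=ray(s,F(216,509),.071);print(a,b,(a+b)/2,np.linalg.norm(a-b))
p=ray(s,F(252,159),.1385);q=ray(s,F(350,180),.1385);print(p,q,np.linalg.norm(p-q),np.degrees(np.arctan2((p-q)[1],(p-q)[0])))
```

```text
[ 0.54786492 -0.14648018  0.071     ] [0.48116883 0.11595481 0.071     ] [ 0.51451688 -0.01526269  0.071     ] 0.27077756876944664 14.259451871971505
bar [ 0.53332683 -0.0106831   0.1385    ] [ 0.4937885  -0.01728108  0.1385    ] 0.04008506939264302 9.473972774676785
housing [0.51213702 0.02329175 0.08      ] [ 0.5127741  -0.05111676  0.08      ] [ 0.55100931 -0.01372027  0.08      ]
[ 0.54889569 -0.14986737  0.071     ] [0.48111729 0.11293198 0.071     ] [ 0.51500649 -0.0184677   0.071     ] 0.2713989821258899
[ 0.53580274 -0.01251528  0.1385    ] [ 0.49386736 -0.02422586  0.1385    ] 0.04353980245874799 15.602547950163826
```

>>> send_rows:
  targets:
    - [0,33,50,0,10]
    - [0,66,100,0,20]
    - [0,99,150,0,30]
    - [0,132,200,0,40]
    - [0,166,251,0,50]
    - [0,199,302,0,60]
    - [0,232,352,0,70]
    - [0,265,402,0,80]
    - [0,298,453,0,90]
    - [0,331,503,0,100]

```text
time: 1.4
ee_pos: [0.5145, -0.0138, 0.2312]
tcp_rot: [180.0, -0.0, 29.8]
wrist_force: [0.9, -0.7, 0.8]
opening: 0.0855
```

Run:
```python
from workcell import bot
o=bot.get_obs();print(o["q"],o["ee_pos"],o["tcp_rot"],o["torque"],o["wrist_force"])
```

```text
[-1.52670040e+00  1.17712282e-01  5.02989962e+00  9.49051608e+01
 -7.90502239e-03  5.87157460e+01] [ 0.51453527 -0.01375286  0.23119078] [ 1.79989596e+02 -1.89992128e-03  2.97575533e+01] [-0.04904821 -0.08541859  0.02412143] [ 0.93142424 -0.71060328  0.83544182]
```

>>> send_rows:
  targets:
    - [0,0,0,0,10]
    - [0,0,0,0,20]
    - [0,0,0,0,30]
    - [0,0,0,0,40]
    - [0,0,0,0,50]
    - [0,0,0,0,60]
    - [0,0,0,0,70]
    - [0,0,0,0,72]
    - [0,0,0,0,72]

```text
time: 2.52
ee_pos: [0.5137, -0.0157, 0.2312]
tcp_rot: [-180.0, -0.0, 101.3]
wrist_force: [-0.6, 0.7, 0.8]
opening: 0.0856
```

Run:
```python
from workcell import bot
import cv2,numpy as np
o=bot.get_obs();print(o["ee_pos"],o["tcp_rot"],o["torque"],o["wrist_force"])
c=bot.camera("wrist");cv2.imwrite("pics/w1.png",c["pixels"][:,:,::-1]);np.savez("w1.npz",pos=o["ee_pos"],rot=o["tcp_rot"],**c)
```

```text
[ 0.51374273 -0.01572656  0.23116726] [-1.79985824e+02 -1.89298683e-03  1.01250612e+02] [ 0.02186725  0.00461428 -0.0259091 ] [-0.62866197  0.73041495  0.82603023]
```

View pics/w1.png

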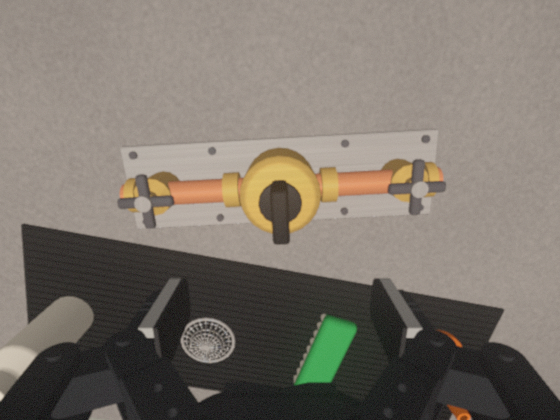

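The wrist view shows the bar near (280,213), almost along the tool's y axis. The valve hubs are at (143,204) and (419,189).

```bash
cat >> h.py <<'E'
from scipy.spatial.transform import Rotation as Ro
def wview(d):
    T=np.eye(4);T[:3,:3]=Ro.from_euler("xyz",d["rot"],degrees=True).as_matrix();T[:3,3]=d["pos"]
    return {"intrinsics":d["intrinsics"],"view":np.linalg.inv(T@d["mount"])}
E
python3 - <<'E'
from h import *
d=np.load("w1.npz");c=wview(d);im=d["pixels"]
a=ray(c,(143,204),.071);b=ray(c,(419,189),.071);print(a,b,(a+b)/2,np.linalg.norm(a-b),np.degrees(np.arctan2(a[0]-b[0],b[1]-a[1])))
y=((im[:,:,0].astype(int)-im[:,:,2]>70)&(im[:,:,1]>110)).astype(np.uint8)
g=cv2.cvtColor(im,cv2.COLOR_RGB2GRAY)
cv2.imwrite("pics/wz.png",cv2.resize(im[140:255,220:340],None,fx=5,fy=5,interpolation=cv2.INTER_CUBIC)[:,:,::-1])
E
```

```text
[ 0.54863657 -0.14641446  0.071     ] [0.48009638 0.11728636 0.071     ] [ 0.51436648 -0.01456405  0.071     ] 0.2724626242929036 14.569734723577168
```

View pics/wz.png

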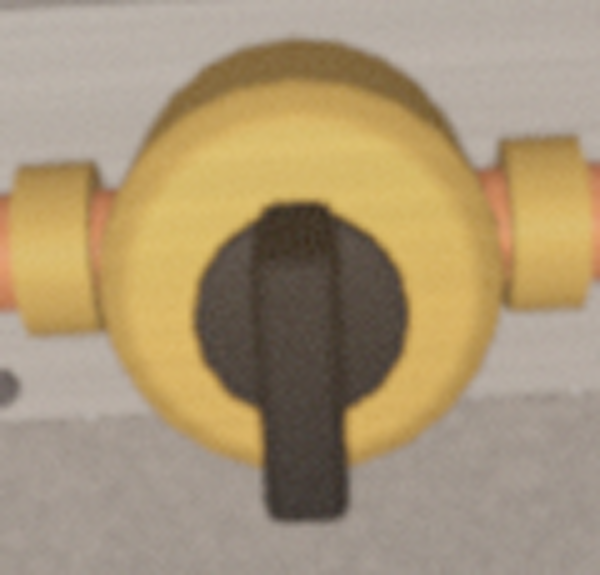

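Run:
```python
from h import *
d=np.load("w1.npz");c=wview(d)
f=lambda u,v:((u+.5)/5-.5+220,(v+.5)/5-.5+140)
p=ray(c,f(297,263),.1385);q=ray(c,f(306,519),.1385);print(p,q,(p+q)/2,np.linalg.norm(p-q),np.degrees(np.arctan2((q-p)[1],(q-p)[0])))
l=ray(c,f(195,308),.0985);r=ray(c,f(408,312),.0985);print("skirt",(l+r)/2,np.linalg.norm(l-r))
l=ray(c,f(105,290),.08);r=ray(c,f(500,280),.08);print("housing",(l+r)/2,np.linalg.norm(l-r))
```

```text
[ 0.49267008 -0.01982188  0.1385    ] [ 0.53414239 -0.01003979  0.1385    ] [ 0.51340623 -0.01493083  0.1385    ] 0.04261034653511045 13.271800395404716
skirt [ 0.51147434 -0.01526318  0.0985    ] 0.03839428007806281
housing [ 0.51193272 -0.01498993  0.08      ] 0.07558728792615738
```

>>> send_rows:
  targets:
    - [0,0,1,-40,1]
    - [0,0,1,-80,1]
    - [0,0,1,-105,1]
    - [0,0,1,-120,1]
    - [0,0,1,-124,1]
    - [0,0,1,-124,1]

```text
time: 3.32
ee_pos: [0.5142, -0.0147, 0.108]
tcp_rot: [180.0, 0.0, 102.4]
wrist_force: [-0.4, 0.3, 0.4]
opening: 0.0853
```

Run:
```python
from workcell import bot
import cv2,numpy as np
o=bot.get_obs();print(o["ee_pos"],o["tcp_rot"],o["torque"],o["wrist_force"])
c=bot.camera("wrist");cv2.imwrite("pics/w2.png",c["pixels"][:,:,::-1])
```

```text
[ 0.5141538  -0.01474742  0.10801097] [1.79950036e+02 1.33497432e-02 1.02383902e+02] [0.01701746 0.01441466 0.03080573] [-0.42763788  0.33032721  0.40088187]
```

View pics/w2.png

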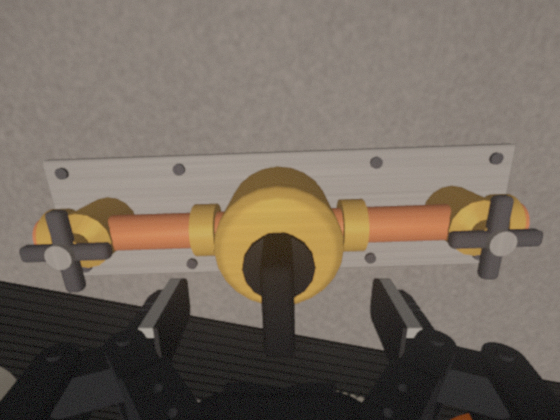

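The bar at u≈279 is centred between the pads. Closing on it now.

>>> send_rows:
  squeeze: 40
  targets:
    - [1,0,0,0,0]
    - [1,0,0,0,0]
    - [1,0,0,0,0]
    - [1,0,0,0,0]
    - [1,0,0,0,0]
    - [1,0,0,0,0]
    - [1,0,0,0,0]
    - [1,0,0,0,0]

```text
time: 4.38
ee_pos: [0.5139, -0.0152, 0.1074]
tcp_rot: [180.0, 0.1, 102.4]
wrist_force: [1.6, -5.4, 1.0]
opening: 0.0134
```

```bash
cat > s.py <<'E'
from workcell import bot
import numpy as np
o=bot.get_obs();np.set_printoptions(precision=4,suppress=True)
print(o["time"],o["ee_pos"],o["tcp_rot"],"T",o["torque"],"F",o["wrist_force"],o["opening"])
E
python3 s.py
```

```text
4.375 [ 0.5139 -0.0152  0.1074] [179.9961   0.0627 102.3844] T [-1.166  -0.1733 -0.0119] F [ 1.5787 -5.3738  1.0047] 0.013364675592097145
```

>>> send_rows:
  targets:
    - [1,0,-0.5,0,-3]
    - [1,0,-0.5,0,-6]

```text
time: 4.62
ee_pos: [0.514, -0.0154, 0.1074]
tcp_rot: [180.0, 0.0, 96.3]
wrist_force: [1.5, -3.8, 0.2]
opening: 0.0135
```

```bash
python3 s.py
```

```text
4.625 [ 0.514  -0.0154  0.1074] [179.9769   0.0108  96.3231] T [-0.7047 -0.285   0.2225] F [ 1.4791 -3.8066  0.2495] 0.013510458318977998
```

>>> send_rows:
  targets:
    - [1,0.3,-0.5,0,-3]
    - [1,0.3,-0.5,0,-6]
    - [1,0.3,-0.5,0,-9]
    - [1,0.3,-0.5,0,-11]
    - [1,0.3,-0.5,0,-13]
    - [1,0.3,-0.5,0,-15]

```text
time: 5.38
ee_pos: [0.5141, -0.0156, 0.1074]
tcp_rot: [180.0, -0.0, 81.3]
wrist_force: [-0.2, -1.3, 3.1]
opening: 0.0134
```

```bash
python3 s.py
```

```text
5.375 [ 0.5141 -0.0156  0.1074] [179.9997  -0.0203  81.3078] T [0.0126 0.1419 0.287 ] F [-0.1813 -1.3265  3.1319] 0.013426519674677668
```

>>> send_rows:
  targets:
    - [1,0,0,0,-1.5]
    - [1,0,0,0,-3]

```text
time: 5.62
ee_pos: [0.5141, -0.0156, 0.1074]
tcp_rot: [180.0, -0.0, 78.3]
wrist_force: [-1.6, -0.8, 2.1]
opening: 0.0132
```

```bash
python3 s.py
```

```text
5.625 [ 0.5141 -0.0156  0.1074] [179.9955  -0.0162  78.3295] T [0.1156 0.1311 0.2557] F [-1.6487 -0.843   2.0671] 0.013171404891399386
```

>>> send_rows:
  targets:
    - [1,0,0,0,-1.5]
    - [1,0,0,0,-3]

```text
time: 5.88
ee_pos: [0.5141, -0.0157, 0.1073]
tcp_rot: [180.0, -0.0, 75.3]
wrist_force: [-0.3, 0.2, 2.3]
opening: 0.0135
```

```bash
python3 s.py
```

```text
5.875 [ 0.5141 -0.0157  0.1073] [179.9977  -0.0101  75.3192] T [0.1705 0.0317 0.2223] F [-0.3094  0.2008  2.2878] 0.013468957885093617
```

>>> send_rows:
  targets:
    - [1,0,0,0,-1.5]
    - [1,0,0,0,-3]

```text
time: 6.12
ee_pos: [0.5141, -0.0157, 0.1073]
tcp_rot: [-180.0, -0.0, 72.3]
wrist_force: [-0.0, 0.2, 3.2]
opening: 0.0136
```

```bash
python3 s.py
```

```text
6.125 [ 0.5141 -0.0157  0.1073] [-179.9978   -0.005    72.3151] T [0.2691 0.0453 0.2229] F [-0.0272  0.2001  3.1764] 0.013617179417580836
```

>>> send_rows:
  targets:
    - [1,0,0,0,-1.5]
    - [1,0,0,0,-3]

```text
time: 6.38
ee_pos: [0.5141, -0.0157, 0.1073]
tcp_rot: [-180.0, -0.0, 69.3]
wrist_force: [-0.5, 1.3, 2.7]
opening: 0.0138
```

```bash
python3 s.py
```

```text
6.375 [ 0.5141 -0.0157  0.1073] [-179.9994   -0.0023   69.3118] T [0.1962 0.0367 0.259 ] F [-0.4631  1.2696  2.7014] 0.013774854685167709
```

>>> send_rows:
  targets:
    - [1,0,0,0,-1.5]
    - [1,0,0,0,-3]

```text
time: 6.62
ee_pos: [0.5141, -0.0157, 0.1073]
tcp_rot: [180.0, -0.0, 66.3]
wrist_force: [-1.1, 0.4, 1.9]
opening: 0.0135
```

```bash
python3 s.py
```

```text
6.625 [ 0.5141 -0.0157  0.1073] [179.9967  -0.0019  66.3118] T [0.2427 0.0223 0.2621] F [-1.0942  0.3859  1.9232] 0.013498265821275576
```

>>> send_rows:
  targets:
    - [1,0,0,0,-1.5]
    - [1,0,0,0,-3]

```text
time: 6.88
ee_pos: [0.5141, -0.0157, 0.1073]
tcp_rot: [180.0, 0.0, 63.3]
wrist_force: [0.1, 1.0, 2.5]
opening: 0.0133
```

```bash
python3 s.py
```

```text
6.875 [ 0.5141 -0.0157  0.1073] [179.9963   0.0008  63.3132] T [0.2192 0.0617 0.2315] F [0.1148 0.9959 2.4575] 0.013257001750592502
```

>>> send_rows:
  targets:
    - [1,0,0,0,-1.5]
    - [1,0,0,0,-3]

```text
time: 7.12
ee_pos: [0.5141, -0.0158, 0.1073]
tcp_rot: [180.0, 0.0, 60.3]
wrist_force: [-0.4, 0.2, 3.2]
opening: 0.013
```

```bash
python3 s.py
```

```text
7.125 [ 0.5141 -0.0158  0.1073] [179.9965   0.0044  60.3082] T [0.0727 0.0858 0.2237] F [-0.4336  0.1521  3.1764] 0.01298195136963555
```

>>> send_rows:
  targets:
    - [1,0,0,0,-1.5]
    - [1,0,0,0,-3]

```text
time: 7.38
ee_pos: [0.5141, -0.0158, 0.1073]
tcp_rot: [180.0, 0.0, 57.3]
wrist_force: [-0.5, 0.3, 3.1]
opening: 0.0132
```

```bash
python3 s.py
```

```text
7.375 [ 0.5141 -0.0158  0.1073] [179.9935   0.0031  57.3082] T [0.0926 0.0086 0.2271] F [-0.5479  0.2545  3.148 ] 0.013231986030170522
```

>>> send_rows:
  targets:
    - [1,0,0,0,-1.5]
    - [1,0,0,0,-3]

```text
time: 7.62
ee_pos: [0.5141, -0.0158, 0.1073]
tcp_rot: [180.0, 0.0, 54.3]
wrist_force: [-0.0, 0.2, 3.3]
opening: 0.0133
```

```bash
python3 s.py
```

```text
7.625 [ 0.5141 -0.0158  0.1073] [179.999    0.0073  54.3089] T [-0.0019  0.02    0.2045] F [-0.0023  0.2359  3.2665] 0.013335630343071132
```

>>> send_rows:
  targets:
    - [1,0,0,0,-1.5]
    - [1,0,0,0,-3]

```text
time: 7.88
ee_pos: [0.5141, -0.0158, 0.1073]
tcp_rot: [180.0, 0.0, 51.3]
wrist_force: [0.3, -0.8, 2.9]
opening: 0.0134
```

```bash
python3 s.py
```

```text
7.875 [ 0.5141 -0.0158  0.1073] [179.9974   0.0075  51.3105] T [-0.0347 -0.0128  0.1574] F [ 0.3101 -0.7565  2.883 ] 0.013418804553789333
```

>>> send_rows:
  targets:
    - [1,0,0,0,-1.5]
    - [1,0,0,0,-3]

```text
time: 8.12
ee_pos: [0.5141, -0.0158, 0.1073]
tcp_rot: [180.0, 0.0, 48.3]
wrist_force: [-1.0, -0.4, 2.3]
opening: 0.0135
```

```bash
python3 s.py
```

```text
8.125 [ 0.5141 -0.0158  0.1073] [179.9982   0.0103  48.3072] T [-0.1344  0.0712  0.1778] F [-1.004  -0.3723  2.2741] 0.013518841650903186
```

Possibly the start of the dip. I'm continuing in smaller steps.

>>> send_rows:
  targets:
    - [1,0,0,0,-1]
    - [1,0,0,0,-2]

```text
time: 8.38
ee_pos: [0.5141, -0.0158, 0.1073]
tcp_rot: [180.0, 0.0, 46.3]
wrist_force: [-1.3, -1.2, 2.3]
opening: 0.0136
```

```bash
python3 s.py
```

```text
8.375 [ 0.5141 -0.0158  0.1073] [179.9969   0.0105  46.341 ] T [-0.2299  0.0595  0.1736] F [-1.3092 -1.1895  2.3308] 0.01360922959786654
```

>>> send_rows:
  targets:
    - [1,0,0,0,-1]
    - [1,0,0,0,-2]

```text
time: 8.62
ee_pos: [0.5141, -0.0158, 0.1073]
tcp_rot: [180.0, 0.0, 44.3]
wrist_force: [-1.3, -1.1, 2.0]
opening: 0.0134
```

```bash
python3 s.py
```

```text
8.625 [ 0.5141 -0.0158  0.1073] [179.9977   0.0103  44.3397] T [-0.2738  0.1075  0.0843] F [-1.2946 -1.0734  2.0484] 0.013409795469399344
```

>>> send_rows:
  targets:
    - [1,0,0,0,-1]
    - [1,0,0,0,-2]

```text
time: 8.88
ee_pos: [0.5141, -0.0158, 0.1073]
tcp_rot: [180.0, 0.0, 42.3]
wrist_force: [-1.1, -2.4, 3.0]
opening: 0.0132
```

```bash
python3 s.py
```

```text
8.875 [ 0.5141 -0.0158  0.1073] [179.9977   0.0085  42.3434] T [-0.3441  0.1213  0.1482] F [-1.0777 -2.3632  3.006 ] 0.0131711887576879
```

>>> send_rows:
  targets:
    - [1,0,0,0,-1]
    - [1,0,0,0,-2]

```text
time: 9.12
ee_pos: [0.514, -0.0158, 0.1072]
tcp_rot: [180.0, 0.0, 40.3]
wrist_force: [-1.2, -2.1, 3.4]
opening: 0.0134
```

```bash
python3 s.py
```

```text
9.125 [ 0.514  -0.0158  0.1072] [179.998    0.0113  40.337 ] T [-0.4411  0.1955  0.1315] F [-1.158  -2.0635  3.4033] 0.013423648966807877
```

>>> send_rows:
  targets:
    - [1,0,0,0,-1]
    - [1,0,0,0,-2]

```text
time: 9.38
ee_pos: [0.5141, -0.0158, 0.1073]
tcp_rot: [180.0, 0.0, 38.3]
wrist_force: [-0.6, -2.1, 1.7]
opening: 0.0134
```

```bash
python3 s.py
```

```text
9.375 [ 0.5141 -0.0158  0.1073] [179.9976   0.0075  38.339 ] T [-0.547   0.2939  0.04  ] F [-0.6499 -2.0649  1.7335] 0.013444006878613513
```

>>> send_rows:
  targets:
    - [1,0,0,0,-1]
    - [1,0,0,0,-2]

```text
time: 9.62
ee_pos: [0.514, -0.0158, 0.1073]
tcp_rot: [180.0, 0.0, 36.3]
wrist_force: [-1.9, -3.1, 2.4]
opening: 0.014
```

```bash
python3 s.py
```

```text
9.625 [ 0.514  -0.0158  0.1073] [179.9954   0.011   36.3459] T [-0.6204  0.3169  0.1401] F [-1.9256 -3.144   2.4274] 0.013957887868112025
```

>>> send_rows:
  targets:
    - [1,-0.3,-0.5,0,-1]
    - [1,-0.3,-0.5,0,-2]

```text
time: 9.88
ee_pos: [0.514, -0.016, 0.1073]
tcp_rot: [-180.0, -0.0, 34.4]
wrist_force: [-0.5, 0.5, 1.5]
opening: 0.0133
```

```bash
python3 s.py
```

```text
9.875 [ 0.514  -0.016   0.1073] [-179.9871   -0.0371   34.3715] T [-0.079  -0.3104  0.4322] F [-0.5397  0.4974  1.4743] 0.013349664156869084
```

>>> send_rows:
  targets:
    - [1,0,0,0,-1]
    - [1,0,0,0,-2]

```text
time: 10.12
ee_pos: [0.514, -0.016, 0.1073]
tcp_rot: [-180.0, -0.0, 32.4]
wrist_force: [0.6, 0.8, 0.4]
opening: 0.0132
```

```bash
python3 s.py
```

```text
10.125 [ 0.514  -0.016   0.1073] [-179.9943   -0.0274   32.3677] T [ 0.111  -0.4988  0.5442] F [0.5751 0.777  0.4469] 0.013154323377347807
```

>>> send_rows:
  targets:
    - [1,0,0,0,-1]
    - [1,0,0,0,-2]

```text
time: 10.38
ee_pos: [0.5139, -0.0161, 0.1073]
tcp_rot: [-180.0, -0.0, 30.4]
wrist_force: [2.2, 1.0, -0.4]
opening: 0.0137
```

```bash
python3 s.py
```

```text
10.375 [ 0.5139 -0.0161  0.1073] [-179.9957   -0.0214   30.371 ] T [ 0.2311 -0.5919  0.672 ] F [ 2.2051  1.0446 -0.4378] 0.013650150108948378
```

>>> send_rows:
  targets:
    - [1,0,0,0,2]
    - [1,0,0,0,4]
    - [1,0,0,0,6]
    - [1,0,0,0,6]

```text
time: 10.88
ee_pos: [0.5139, -0.0161, 0.1073]
tcp_rot: [-180.0, -0.0, 36.4]
wrist_force: [3.7, 2.7, -1.3]
opening: 0.0134
```

```bash
python3 s.py
```

```text
10.875 [ 0.5139 -0.0161  0.1073] [-179.9951   -0.0186   36.4463] T [ 0.6698 -0.7721 -0.1349] F [ 3.7126  2.7432 -1.3247] 0.013433508572855989
```

>>> send_rows:
  targets:
    - [0.3,0,0,0,0]
    - [0.3,0,0,0,0]
    - [0.3,0,0,0,0]
    - [0.3,0,0,0,0]
    - [0.3,0,0,0,0]
    - [0.3,0,0,0,0]

```text
time: 11.62
ee_pos: [0.5138, -0.0162, 0.1073]
tcp_rot: [180.0, 0.0, 36.4]
wrist_force: [0.2, -0.5, 1.5]
opening: 0.0596
```

```bash
python3 s.py;  python3 - <<'E'
from workcell import bot
import cv2,numpy as np
o=bot.get_obs()
for n in ("wrist","top","side"):
    c=bot.camera(n);cv2.imwrite(f"pics/{n}3.png",c["pixels"][:,:,::-1]);np.savez(f"{n}3.npz",pos=o["ee_pos"],rot=o["tcp_rot"],**c)
E
```

```text
11.625 [ 0.5138 -0.0162  0.1073] [179.9981   0.0008  36.4135] T [-0.0245 -0.0318 -0.0416] F [ 0.2034 -0.5497  1.5043] 0.05964818973572557
```

View pics/wrist3.png

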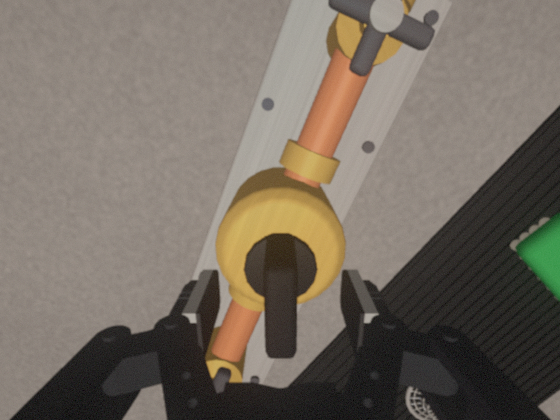

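The bar at (281,300) lies in line with the tool at yaw 36.4 after release, so it settled at the notch. I'll regrip it and press down step by step while watching Fz.

>>> send_rows:
  squeeze: 30
  targets:
    - [1,0,0,0,0]
    - [1,0,0,0,0]
    - [1,0,0,0,0]
    - [1,0,0,0,0]
    - [1,0,0,0,0]
    - [1,0,0,0,0]

```text
time: 12.52
ee_pos: [0.5139, -0.0162, 0.1073]
tcp_rot: [-180.0, -0.0, 36.4]
wrist_force: [2.5, 0.5, -0.1]
opening: 0.0138
```

```bash
python3 s.py
```

```text
12.525 [ 0.5139 -0.0162  0.1073] [-179.9987   -0.0119   36.4131] T [ 0.2003 -0.2671  0.046 ] F [ 2.5374  0.4953 -0.1309] 0.013785768400229485
```

>>> send_rows:
  targets:
    - [1,0,0,-0.8,0]
    - [1,0,0,-1.5,0]

```text
time: 12.78
ee_pos: [0.5139, -0.0162, 0.106]
tcp_rot: [180.0, -0.0, 36.4]
wrist_force: [1.3, 0.6, 1.9]
opening: 0.0133
```

```bash
python3 s.py
```

```text
12.775 [ 0.5139 -0.0162  0.106 ] [179.9906  -0.0221  36.4142] T [ 0.3247 -0.1105  0.0386] F [1.3225 0.61   1.8744] 0.013307798787356643
```

>>> send_rows:
  targets:
    - [1,0,0,-0.7,0]
    - [1,0,0,-1.5,0]

```text
time: 13.02
ee_pos: [0.5139, -0.0162, 0.1044]
tcp_rot: [180.0, -0.0, 36.4]
wrist_force: [0.7, 0.9, 3.4]
opening: 0.0136
```

```bash
python3 s.py
```

```text
13.025 [ 0.5139 -0.0162  0.1044] [179.9923  -0.0173  36.4135] T [ 0.3497 -0.2078  0.0576] F [0.7034 0.9316 3.3957] 0.01362924878352814
```

>>> send_rows:
  targets:
    - [1,0,0,-0.5,0]
    - [1,0,0,-1,0]

```text
time: 13.28
ee_pos: [0.5139, -0.0162, 0.1033]
tcp_rot: [180.0, -0.0, 36.4]
wrist_force: [2.0, 1.6, 2.6]
opening: 0.0132
```

```bash
python3 s.py
```

```text
13.275 [ 0.5139 -0.0162  0.1033] [179.9962  -0.0146  36.4119] T [ 0.3519 -0.3175  0.0641] F [2.003  1.5714 2.5504] 0.013232816898373608
```

>>> send_rows:
  targets:
    - [1,0,0,-0.5,0]
    - [1,0,0,-1,0]

```text
time: 13.52
ee_pos: [0.5139, -0.0162, 0.1023]
tcp_rot: [180.0, -0.0, 36.4]
wrist_force: [1.6, 1.9, 1.6]
opening: 0.0132
```

```bash
python3 s.py
```

```text
13.525 [ 0.5139 -0.0162  0.1023] [179.9931  -0.0138  36.4164] T [ 0.447  -0.4197  0.0617] F [1.585  1.8614 1.5727] 0.013209871044239364
```

It is 5 mm down with only about 3 N, past where the collar would resist, so the key is in the slot. Pressing on to home.

>>> send_rows:
  targets:
    - [1,0,0,-1,0]
    - [1,0,0,-2,0]
    - [1,0,0,-3,0]
    - [1,0,0,-4,0]

```text
time: 14.02
ee_pos: [0.5139, -0.0162, 0.0983]
tcp_rot: [180.0, -0.0, 36.4]
wrist_force: [3.8, 1.8, 3.0]
opening: 0.0134
```

```bash
python3 s.py
```

```text
14.025 [ 0.5139 -0.0162  0.0983] [179.9923  -0.0113  36.4109] T [ 0.4059 -0.5592  0.0774] F [3.8494 1.8343 2.9577] 0.013388426883010944
```

>>> send_rows:
  targets:
    - [1,0,0,-1,0]
    - [1,0,0,-2,0]
    - [1,0,0,-2.5,0]

```text
time: 14.4
ee_pos: [0.5139, -0.0162, 0.0958]
tcp_rot: [180.0, -0.0, 36.4]
wrist_force: [2.8, 1.8, 2.8]
opening: 0.0137
```

```bash
python3 s.py
```

```text
14.4 [ 0.5139 -0.0162  0.0958] [179.9912  -0.0074  36.4135] T [ 0.4357 -0.7045  0.0565] F [2.752  1.7865 2.8136] 0.013680628179813357
```

>>> send_rows:
  targets:
    - [1,0,0,-0.5,0]
    - [1,0,0,-0.8,0]

```text
time: 14.65
ee_pos: [0.5139, -0.0162, 0.0956]
tcp_rot: [180.0, -0.0, 36.4]
wrist_force: [0.9, 1.7, 8.6]
opening: 0.0137
```

>>> send_rows:
  targets:
    - [1,0,0,-0.4,0]
    - [1,0,0,-0.4,0]

```text
time: 14.9
ee_pos: [0.514, -0.0162, 0.0956]
tcp_rot: [180.0, -0.0, 36.4]
wrist_force: [0.9, 1.7, 9.1]
opening: 0.0138
```

```bash
python3 s.py
```

```text
14.9 [ 0.514  -0.0162  0.0956] [179.9645  -0.0454  36.4092] T [ 0.3801 -0.0732  0.0477] F [0.926  1.7205 9.1473] 0.013753130567925103
```

>>> send_rows:
  targets:
    - [1,0,0,-0.4,0]
    - [1,0,0,-0.8,0]
    - [1,0,0,-0.8,0]

```text
time: 15.28
ee_pos: [0.514, -0.0163, 0.0955]
tcp_rot: [179.9, -0.1, 36.4]
wrist_force: [-2.5, 1.8, 15.1]
opening: 0.0134
```

```bash
python3 s.py
```

```text
15.275 [ 0.514  -0.0163  0.0955] [179.9416  -0.07    36.4102] T [0.3987 0.4371 0.0753] F [-2.5478  1.8169 15.0942] 0.013411124868887535
```

It is on a hard stop at 15 N. I ease the load, open, rise and check.

>>> send_rows:
  targets:
    - [1,0,0,0.8,0]
    - [0,0,0,0.8,0]
    - [0,0,0,0.8,0]
    - [0,0,0,0.8,0]
    - [0,0,0,0.8,0]
    - [0,0,0,0.8,0]
    - [0,0,0,0.8,0]

```text
time: 16.15
ee_pos: [0.5138, -0.0162, 0.0946]
tcp_rot: [180.0, 0.0, 36.4]
wrist_force: [-0.6, -0.8, 0.5]
opening: 0.0853
```

>>> send_rows:
  targets:
    - [0,0,0,10,0]
    - [0,0,0,40,0]
    - [0,0,0,80,0]
    - [0,0,0,125,0]
    - [0,0,0,125,0]

```text
time: 16.77
ee_pos: [0.5151, -0.0162, 0.224]
tcp_rot: [179.8, -0.3, 36.4]
wrist_force: [-0.9, 0.6, -1.0]
opening: 0.0854
```

```bash
python3 s.py;  python3 - <<'E'
from workcell import bot
import cv2,numpy as np
o=bot.get_obs()
for n in ("wrist","top","side"):
    c=bot.camera(n);cv2.imwrite(f"pics/{n}4.png",c["pixels"][:,:,::-1]);np.savez(f"{n}4.npz",pos=o["ee_pos"],rot=o["tcp_rot"],**c)
E
```

```text
16.775 [ 0.5151 -0.0162  0.224 ] [179.7729  -0.2891  36.4148] T [-0.0032 -0.0137  0.0006] F [-0.896   0.5734 -0.9834] 0.08536106725892403
```

View pics/wrist4.png

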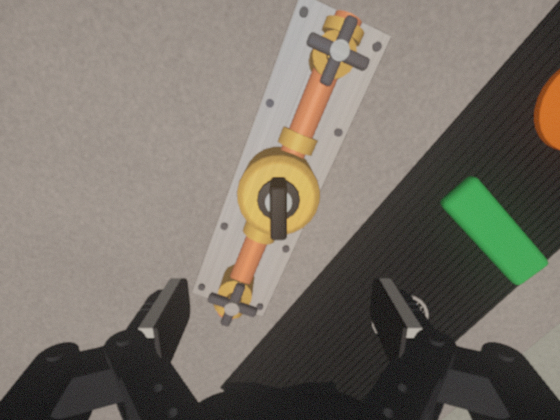

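View pics/side4.png

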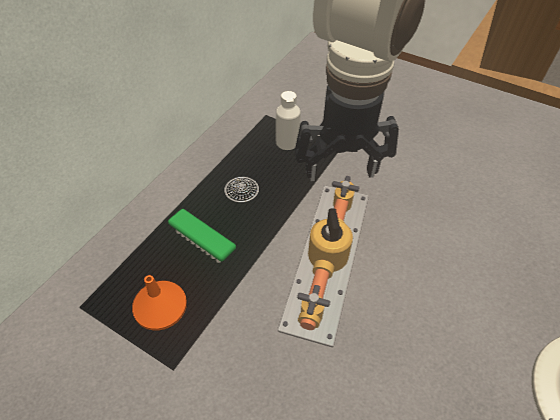

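Run:
```python
from h import *
a=np.load("wrist4.npz")["pixels"][140:250,220:340];b=np.load("side4.npz")["pixels"][190:290,290:380]
a=cv2.resize(a,(400,367),interpolation=cv2.INTER_CUBIC);b=cv2.resize(b,(330,367),interpolation=cv2.INTER_CUBIC)
cv2.imwrite("pics/z4.png",np.hstack([a,b])[:,:,::-1])
# bar length scale check: top-face ends height
```

```text
(no output)
```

View pics/z4.png

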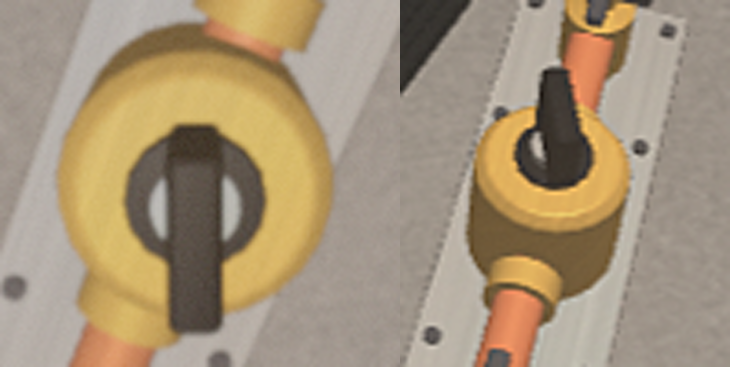

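Run:
```python
from h import *
d=np.load("wrist4.npz");c=wview(d)
f=lambda u,v:((u+.5)*.3-.5+220,(v+.5)*.29973-.5+140)
for z in(.1265,.1385):
    p=ray(c,f(194,163),z);q=ray(c,f(195,332),z);print(z,(p+q)/2,np.linalg.norm(p-q),np.degrees(np.arctan2((q-p)[1],(q-p)[0])))
for z in(.0865,.0985):
    l=ray(c,f(125,198),z);r=ray(c,f(265,198),z);print("skirt",z,(l+r)/2,np.linalg.norm(l-r))
l=ray(c,f(59,184),.08);r=ray(c,f(332,184),.08);print("housing",(l+r)/2,np.linalg.norm(l-r))
a=np.load("side0.npz")["pixels"].astype(int);b=np.load("side4.npz")["pixels"].astype(int)
m=(np.abs(a-b).max(2)>40)[110:,70:275];print("mat changes px",m.sum())
from workcell import bot
```

```text
0.1265 [ 0.51354467 -0.01500712  0.1265    ] 0.04265318173852933 -53.2541542880214
0.1385 [ 0.51108501 -0.01168156  0.1385    ] 0.04052150796811776 -53.25415428802131
skirt 0.0865 [ 0.51294004 -0.01392559  0.0865    ] 0.03838511891868692
skirt 0.0985 [ 0.51085752 -0.01112125  0.0985    ] 0.03674069390542924
housing [ 0.51178391 -0.01208008  0.08      ] 0.07624601125317249
mat changes px 0
```

With the bar top taken at its home height (126.5 mm), its centre is (0.5135, -0.0150) and its length matches the earlier view. Taken at the up height, it is about 4 mm off axis. The knob is therefore home, and nothing on the mat changed.

```bash
python3 -c "
from workcell import bot
print(bot.job_done())"
```

```text
the job is handed in; nothing more can be done
None
```

The knob is turned to its notch, pushed fully home and released. I handed the job in at about 17 s.

**Notch:** I gripped the bar and turned it clockwise while reading the wrist torque. It fell from about 0.25 N m to about 0.04–0.14 N m, then jumped to 0.43–0.67 N m. That puts the notch near 1.19 rad. I turned back to it and opened the gripper so the knob could settle.

**Press:** I regripped and pushed straight down at about 3 N, with no collar resistance beyond 2 mm. It met a hard stop after about 11.7 mm of tool travel, and I held it there at 15 N. I then eased off, released and rose clear.

**Last checks:**
- **Height:** In the wrist image the bar's top fits the home height, on the knob's axis as measured before. At the up height it would sit about 4 mm off.
- **Mat and contact:** The side view shows no change on the mat. The gripper is open well above the knob, with no contact force.
- **Small disagreements:** The torque dip was noisy, so the notch rests mainly on the jump and on the knob going down freely there. The travel measured 11.7 mm rather than 12. The bar measured about 43 mm rather than 46, both before and after.

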